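Clamp a brake pad in a crank-operated vice

TASK

Put the loose crank onto the vice's square shaft and lower it fully home without forcing it down, then wind it clockwise until the jaws hold the brake pad firmly, with about 160 N: tight against its springs, but not crushed. Leave the crank on the shaft, let go of it, and leave the other tools on the bench where they are.

Things in the scene. Friction and masses are not known exactly. Their poses are not given: they have to be found in the camera images.
- shaft_top (a point): Centre of the top end of the vice's upright bare steel shaft, 18 mm square, 30 mm long, its last 6 mm tapered to 11 mm. x and y are square to its flats and turn with it; z up. Clockwise from above closes the jaws, 2.2 mm per radian; it drags with 0.55 Nm (8.5 N at the crank's handle) while turning and stays where it is left. Positions are read only to a millimetre or two.
- collar: Round steel collar, 44 mm across, at the foot of the square shaft; origin on the axis in its top face, 82 mm above the bench. The crank's underside rests on it when fully home. Do not press the crank down on it with more than 60 N.
- vice: Low grey vice fixed to the bench, 252 mm long. Origin on the bench under the shaft's axis; the jaws lie along its -y from there. The shaft stands on a gear housing 64 x 66 mm, 75 mm high; jaws are 60 mm high, the bed 22 mm. The stop jaw at its far end is set differently each time (over 12 mm) and is not measured: 1.4 to 2.8 turns bring jaws and pad together.
- moving_jaw: Moving jaw, grey block 90 mm wide by the gear housing; origin under it, moves along its -y. Its front plate is sprung: once the pad meets the stop jaw, each radian of the shaft adds 66 N of clamping (30 N per mm), solid at 255 N. Push at the handle in slow turning: 8.5 N free, 14 N at 160 N of clamping; read just after a slow stop 5.5 to 8 free, 10 at 100, 12 at 160, 14 at 210, less if quick.
- crank_hub (a point): Grip point on the hub of the loose steel crank, lying flat, socket down. Hub: block 30 x 30 mm, 52 mm high (this point on its axis, 30 mm up), square socket 19.8 mm wide, 34 mm deep from below. x points along the flat arm (22 x 10 mm, level with the underside) to the handle; z up. Fully home, this point lies on shaft_top; it fits in any of four quarter turns. Mass about 0.35 kg.
- crank_handle (a point): Centre of the crank's upright black handle, a sleeve 22 mm across and 58 mm high that turns freely on its pin. It stands 65 mm from the hub's axis, this point 45 mm above the crank's underside (15 mm above crank_hub), its top 74 mm above the underside.
- brake_pad: Brake pad lying loose and flat between the jaws on the bed of the vice, 22 mm above the bench, black friction faces up; 47 mm across the jaws, 136 mm long, 15 mm high, mass 0.28 kg. Origin at the centre of its underside. It need not be handled: the jaw pushes it up to the stop jaw.
- bearing: Bystander: ball bearing, 52 mm across, 15 mm high, lying flat. Origin at the centre of its underside.
- spanner: Bystander: combination spanner, 199 mm long along its y, 31 mm wide, 8 mm high. Origin at the centre of its underside.
- feeler_tin: Bystander: small green tin, 46 x 71 x 23 mm. Origin at the centre of its underside.
- torch: Bystander: black and orange torch, 129 mm long, 36 mm thick, lying down. Origin at the centre of its underside.
Not all that is in view belongs to the job. Of the things shaped like the part that bears crank_hub, the bare steel one is meant. What is shaped like the brake_pad but blue is not meant.

How it is judged:
By the outcome, as a careful person would: the job done as asked, in the order asked, and still so for the second after the job is handed in, with the robot touching nothing.
It also fails if it takes over 72 s, if anything falls off the work surface, if the arm or the gripper's body presses on something with over 40 N, if the wrist force passes 120 N, or if a joint passes its speed limit or range.

ROBOT

A 6-joint arm with a two-finger parallel gripper is mounted at the origin on a cart in front of the work surface, level with it; the furniture and walls round the work are solid. World frame = base frame: x ahead of the robot, y to its left, z up, the work surface at z = 0. Lengths are in mm, angles in rad, forces in N, time in s.
With the tool pointing down it reaches from about 350 to 850 mm from the base axis. Payload 8.1 kg.
Tool frame: the origin (TCP) lies on the centre line of the jaws, within the pads' length; the fingertips stand bot.tips_ahead ahead of it and the grasp point (between the pads) lies 3 mm ahead of it (bot.tips_ahead is the distance from the TCP to the fingertips, in mm); z points along the fingers, y is the line along which they close (so a half turn about z gives the same grasp; the last joint's range is limited). The gripper opens to 93 mm and grips with 3 to 60 N. Pads are 15 mm wide; open, the fingers measure 128 mm over their backs; the gripper's body (75 mm by 188 mm) begins 65 mm behind the grasp point.
Start: joints at [1.101, 0.13, 1.488, -0, 1.523, -0.085], TCP at [225.204, 556.137, 240.635] pointing down, gripper open.
Joint ranges: [-2.96, 2.96], [-0.89, 2.26], [0.02, 2.5], [-1.34, 4.48], [0, 2.73], [-2.66, 2.66]. Speed limits (rad/s): [2.39, 2.39, 2.79, 3.14, 3.14, 3.14].

INTERFACE

Orientations are given as [roll, pitch, yaw] about the fixed x, y, z axes, in that order (R = Rz(yaw) Ry(pitch) Rx(roll)).
In Python, from rig import bot gives the robot as it stands.
- The arm moves only by the tool arm_command, never from a script. Its argument "commands" is one flat list of numbers, 7 for each row, row after row: the shift along the tool's x, y, z normalised to -1 to 1, where 1 is 0.02 m, then the turn, a rotation vector about the tool's x, y, z normalised to -1 to 1, where 1 is 0.12 rad, then the closure, from 0 (fully open) to 1 (shut). A call has 1 to 10 rows; each row shifts and turns the commanded pose from where the row before left it, along the tool's axes as they then stand; what a row does not reach is not made up. A row lasts 1/10 s, in which the tool goes at most 50 mm and 8.59 degrees, less where a joint would pass 70% of its speed; a pose out of reach is approached as far as the arm can. A call with a number of a shift or a turn outside -1 to 1 is refused whole. A call with a gripper value outside its range is refused whole. The fingers move at their own pace and stop on an object; "squeeze" is the grip in N (left out, the last holds). Time passes only in rows, so rows that do not move let the fingers close. It gives the time, the measured TCP pose, the force, the opening and the grip force at its end, in the units of the state.
- bot.state(): the state, without advancing time (a new reading comes with each control period).
- bot.capture(name): name is "scene" or "top" or "wrist"; returns the picture (384x512x3 uint8, blue, green, red); there is no depth.
- bot.camera_model(name): a dict with "K" (3x3 intrinsics, pixels), "rvec" (rotation vector, rad) and "tvec" (3), from world to camera coordinates, as OpenCV has them; the wrist camera has in their place "mount" (4x4, takes a point from camera to tool coordinates, whose origin is the TCP and whose axes are the flange's). Camera axes: x right, y down, z forward; pixel columns grow to the right and rows downward; lengths in mm; the calibration is good to about 2 mm. A picture is of the moment at which its call begins: read the wrist's pose just before it. camera_model takes no time and is no camera call.
- bot.hand_in(): hands the job in; it is judged then, once.
The state is a dict: "time_s": time; "joints": joint angles; "dq": joint speeds; "joint_efforts": joint torques, N m; "tcp_pos": TCP position; "eef_rot": TCP orientation; "ft_force": force on the tool from outside, world axes, zero at the start; "torque": the same for the moment, N m; "grip_width": opening from 0.0 (shut) to 1.0 (fully open); "grip_force": force on a finger pad.
Only numpy, scipy, OpenCV 4.12 (cv2) and the standard library are available. Lean on these libraries where they do the work, as an engineer would, in place of code of your own. Each camera call takes 0.05 s, during which the arm holds its last target. There are 200 camera calls.

## Working session

There is one attempt and no reset: what is moved stays moved. The work goes in short steps, Python scripts to look and compute and a tool call to move; the robot and the scene stay as the last step left them, time stands still between calls to the robot, and variables do not carry over. Pictures are saved under pics/ and viewed, at most 13 in all, crops included, and the job is handed in when it is done.

Besides the shell and the picture viewer there is one more tool, called after "Call:" as name(argument=value, ...) on one line, values as JSON. arm_command: Moves the arm, as the interface text tells. Scaled input: -1 to 1 covers 0.02 m each way for a shift and 0.12 rad each way for a turn. Its arguments: {"type":"object","properties":{"commands":{"type":"array","items":{"type":"number"}},"squeeze":{"type":"number"}},"required":["commands"]}

```bash
mkdir -p pics; ls; python3 - <<'E'
from rig import bot
import cv2,numpy as np
s=bot.state();print(s);print(bot.tips_ahead)
for n in("scene","top","wrist"):
    im=bot.capture(n);cv2.imwrite(f"pics/{n}0.png",im);print(n,bot.camera_model(n))
a=[cv2.imread(f"pics/{n}0.png") for n in("scene","top")]
cv2.imwrite("pics/both.png",cv2.resize(np.vstack(a),None,fx=1,fy=.78) if 0 else np.hstack([cv2.resize(i,(400,300)) for i in a]))
E
```

```text
pics
{'time_s': 0.0, 'joints': array([ 1.10063468e+00,  1.31143135e-01,  1.48925396e+00, -4.48760858e-06,
        1.52300339e+00, -8.53911923e-02]), 'dq': array([ 1.12901456e-03, -6.37874745e-05, -2.02166793e-04,  4.10433166e-04,
       -6.30490932e-04,  2.26470753e-03]), 'joint_efforts': array([ 1.60617150e-03, -5.59850478e+01, -4.91758668e+01,  7.69004412e-02,
        3.53146414e-02, -2.09613240e-04]), 'tcp_pos': array([224.94691724, 555.67457304, 239.61208933]), 'eef_rot': array([-3.13979103e+00, -1.49719463e-04,  2.75682228e+00]), 'ft_force': array([-0.06281204, -0.20019494,  0.17289876]), 'torque': array([0.00322914, 0.05048493, 0.03238907]), 'grip_force': 0.0, 'grip_width': 1.0028197970652635}
22.0
scene {'K': array([[376.97738977,   0.        , 256.22031807],
       [  0.        , 376.97738977, 188.17796885],
       [  0.        ,   0.        ,   1.        ]]), 'rvec': array([ 2.04160652, -1.05025334,  0.52108345]), 'tvec': array([-341.84137732,  338.99105147,  681.66547625])}
top {'K': array([[387.10179555,   0.        , 256.35439669],
       [  0.        , 387.10179555, 194.04609258],
       [  0.        ,   0.        ,   1.        ]]), 'rvec': array([ 2.20179964, -2.17825428,  0.06442762]), 'tvec': array([ -40.47984669,  546.0040968 , 1102.50134047])}
wrist {'K': array([[328.4585335 ,   0.        , 254.9806352 ],
       [  0.        , 328.4585335 , 187.98873264],
       [  0.        ,   0.        ,   1.        ]]), 'mount': array([[ 3.81364451e-04, -9.68541535e-01, -2.48851662e-01,
         6.81660467e+01],
       [ 9.99999847e-01,  2.69716524e-04,  4.82748380e-04,
        -9.85519549e-01],
       [-4.00442452e-04, -2.48851808e-01,  9.68541490e-01,
        -1.44592006e+02],
       [ 0.00000000e+00,  0.00000000e+00,  0.00000000e+00,
         1.00000000e+00]])}
```

View pics/top0.png

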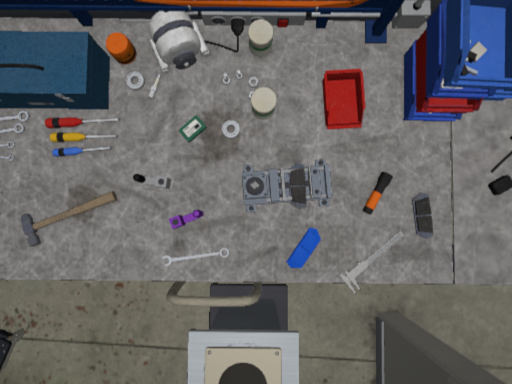

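View pics/scene0.png

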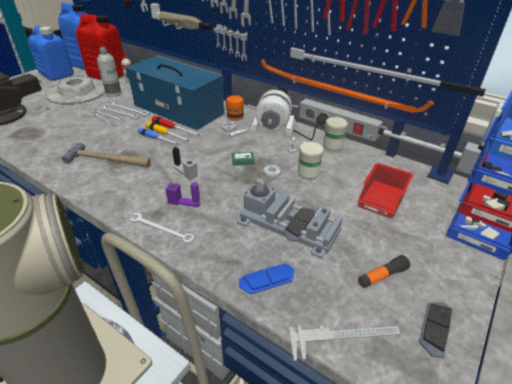

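Top view: bare steel crank with black handle at hub (163,182) and handle (139,178). A purple crank at (185,218) has the same shape but the wrong colour. The vice shaft is at (255,185), and the blue pad at (304,248) is not meant. I'll confirm with a crop and measure.

```bash
cat > h.py <<'E'
import numpy as np,cv2
from rig import bot
from scipy.spatial.transform import Rotation as R
def cam(n,s=None):
    m=bot.camera_model(n)
    if n!="wrist":
        r=R.from_rotvec(m["rvec"]).as_matrix();return m["K"],r,np.array(m["tvec"])
    s=s or bot.state();T=np.eye(4);T[:3,:3]=R.from_euler("xyz",s["eef_rot"]).as_matrix();T[:3,3]=s["tcp_pos"]
    C=np.linalg.inv(T@m["mount"]);return m["K"],C[:3,:3],C[:3,3]
def ray(c,uv,z):
    K,r,t=c;o=-r.T@t;d=r.T@np.linalg.solve(K,[uv[0],uv[1],1]);return o+d*(z-o[2])/d[2]
def proj(c,p):
    K,r,t=c;q=K@(r@np.asarray(p,float)+t);return q[:2]/q[2]
E
python3 - <<'E'
from h import *
c=cam("top");im=cv2.imread("pics/top0.png")
for n,uv,z in[("hub",(163,182),52),("handle",(139,178),74),("shaft",(255,185),112),("purple",(185,218),0)]:print(n,ray(c,uv,z))
print(proj(c,[225,556,240]))
a=cv2.resize(im[160:240,120:220],(500,400),interpolation=cv2.INTER_CUBIC)
b=cv2.resize(im[150:220,235:335],None,fx=5,fy=5,interpolation=cv2.INTER_CUBIC)
w=cv2.imread("pics/wrist0.png")
cv2.imwrite("pics/crop.png",np.hstack([a[:300,:400],cv2.resize(w,(400,300))]))
E
```

```text
hub [575.30029582 227.50473226  52.        ]
handle [583.67199686 288.41373418  74.        ]
shaft [564.58732065 -30.93848666 112.        ]
purple [475.02855529 173.21410938   0.        ]
[ -5.81284792 326.83170742]
```

View pics/crop.png

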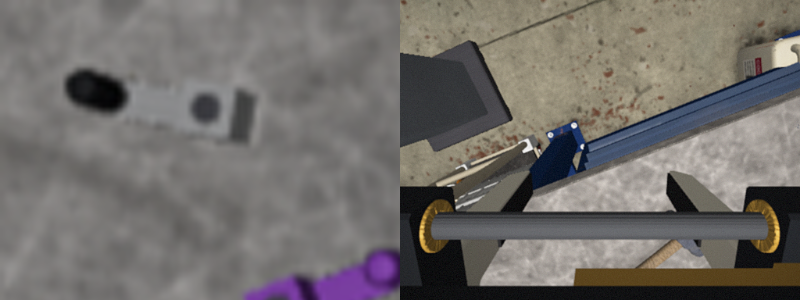

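The crop shows the bare steel crank (handle at the left, hub at about (163,182)) and the purple decoy below it. The steel crank is the one meant. The hub-to-handle distance measured 61 mm against the given 65 mm, which is good enough for the approach.

Call:
arm_command(commands=[0,0,0,0,0,1,0,0,0,0,0,0,1,0,0,0,0,0,0,1,0,0,0,0,0,0,1,0,0,0,0,0,0,1,0,0,0,0,0,0,1,0,0,0,0,0,0,1,0,0,0,0,0,0,1,0,0,0,0,0,0,1,0,0,0,0,0,0,1,0])

```text
time_s: 1.15
tcp_pos: [225.1, 555.9, 240.2]
eef_rot: [-3.141, 0.001, 1.552]
ft_force: [-0.5, 0.5, 0.1]
grip_width: 0.998
grip_force: 0.0
```

Call:
arm_command(commands=[0,0,0,0,0,1,0,-0.73,1,0.15,0,0,0,0,-0.73,1,0.15,0,0,0,0,-0.73,1,0.15,0,0,0,0,-0.73,1,0.15,0,0,0,0,-0.73,1,0.15,0,0,0,0,-0.73,1,0.15,0,0,0,0,-0.73,1,0.15,0,0,0,0,-0.73,1,0.15,0,0,0,0,-0.73,1,0.15,0,0,0,0])

```text
time_s: 2.15
tcp_pos: [386.5, 401.0, 213.2]
eef_rot: [-3.141, 0.0, 1.437]
ft_force: [-0.4, -0.2, -0.7]
grip_width: 0.998
grip_force: 0.0
```

Call:
arm_command(commands=[-0.73,1,0.15,0,0,0,0,-0.73,1,0.15,0,0,0,0,-0.73,1,0.15,0,0,0,0,-0.73,1,0.15,0,0,0,0,-0.73,1,0.15,0,0,0,0,-0.73,1,0.15,0,0,0,0,-0.73,1,0.15,0,0,0,0,-0.73,1,0.15,0,0,0,0,-0.73,1,0.15,0,0,0,0,-0.73,1,0.15,0,0,0,0])

```text
time_s: 3.15
tcp_pos: [565.2, 229.6, 183.1]
eef_rot: [-3.141, 0.0, 1.437]
ft_force: [-0.2, 0.3, 0.6]
grip_width: 1.0
grip_force: 0.0
```

```bash
python3 - <<'E'
from h import *
s=bot.state();print(s["time_s"],s["tcp_pos"],s["eef_rot"])
w=bot.capture("wrist");cv2.imwrite("pics/w1.png",w)
c=cam("wrist",s)
for p in([575,227,52],[584,288,74]):print(proj(c,p))
E
```

```text
3.15 [565.1651404  229.59830497 183.10648368] [-3.14093871e+00  2.87831586e-04  1.43674642e+00]
[266.41902583 185.86010639]
[269.17758207 113.51123334]
```

View pics/w1.png

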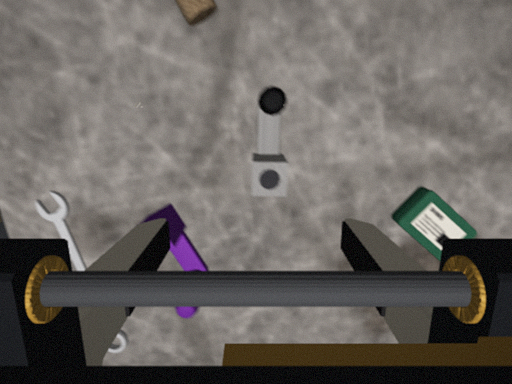

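The wrist view shows the steel crank: hub top dark circle at (269,179), handle top near (272,99), and the purple decoy to the left at (165,210). Now the refined position.

```bash
python3 - <<'E'
from h import *
s=bot.state();c=cam("wrist",s);w=cv2.imread("pics/w1.png");g=cv2.cvtColor(w,cv2.COLOR_BGR2GRAY)
def blob(x0,y0,x1,y1,lo,hi):
    m=cv2.inRange(g[y0:y1,x0:x1],lo,hi);n,l,st,ce=cv2.connectedComponentsWithStats(m)
    k=1+np.argmax(st[1:,4]);print(st[k],ce[k]+[x0,y0]);return ce[k]+[x0,y0]
ci=blob(255,165,285,192,0,105)
ha=blob(250,80,295,125,0,60)
print(g[179,240:300:3],g[85:120:2,272])
for z in(50,52):print(ray(c,ci,z))
print(ray(c,ha,74),ray(c,ha,65))
h=ray(c,ci,52)
for z in(66,74):
    d=ray(c,ha,z)-h;print(z,np.hypot(*d[:2]),np.arctan2(d[1],d[0]))
# hub top edges: left/right along row
m=cv2.inRange(g[162:200,245:300],125,255);cn=max(cv2.findContours(m,0,2)[0],key=cv2.contourArea);print(cv2.boundingRect(cn),cv2.minAreaRect(cn))
t=cam("top");print("purple",[ray(t,p,40)[:2] for p in((172,222),(200,212))])
E
```

```text
[  5   5  20  19 297] [269.26599327 178.92929293]
[  9   7  27  27 551] [271.91470054 100.15970962]
[144 136 135 136 151 160 140  64  62  58  57  54  58  99 158 161 148 151
 139 135] [117  50   5  19  30  30  37  35  36  32  34  32  21   8  30 105 158 159]
[580.40472485 229.31024723  50.        ]
[580.37451571 229.77525729  52.        ]
[589.47061036 294.26463196  74.        ] [589.94196724 294.28432982  65.        ]
66 65.20486782275995 1.4243475077144683
74 65.12770825991319 1.430672720099219
(0, 0, 55, 38) ((27.0, 18.5), (37.0, 54.0), 90.0)
purple [array([463.52330918, 202.20176576]), array([492.52221295, 123.83747179])]
```

Call:
arm_command(commands=[0.1,0.76,0,0,0,0,0.3,0,0,0.9,0,0,0,0.3,0,0,1,0,0,0,0.3,0,0,1,0,0,0,0.3,0,0,1,0,0,0,0.3,0,0,1,0,0,0,0.3,0,0,1,0,0,0,0.3,0,0,0.8,0,0,0,0.3,0,0,0.5,0,0,0,0.3,0,0,0.3,0,0,0,0.3], squeeze=40)

```text
time_s: 4.2
tcp_pos: [579.5, 230.3, 32.5]
eef_rot: [-3.14, 0.001, 1.437]
ft_force: [-0.9, -0.6, 1.4]
grip_width: 0.7
grip_force: 0.0
```

Call:
arm_command(commands=[0,0,0,0,0,0,0.3,0,0,0,0,0,0,1,0,0,0,0,0,0,1,0,0,0,0,0,0,1,0,0,0,0,0,0,1,0,0,0,0,0,0,1])

```text
time_s: 4.8
tcp_pos: [579.9, 230.4, 33.9]
eef_rot: [-3.141, 0.0, 1.437]
ft_force: [-3.4, 0.4, 4.7]
grip_width: 0.322
grip_force: 39.3
```

Call:
arm_command(commands=[0,0,-0.3,0,0,0,1,0,0,-0.8,0,0,0,1,0,0,-1,0,0,0,1,0,0,-1,0,0,0,1,0,0,-1,0,0,0,1,0,0,-1,0,0,0,1,-0.5,-0.1,-1,0,0,0,1,-0.8,-0.2,-1,0,0,0,1,-1,-0.22,-0.8,0,0,0,1,-1,-0.22,-0.4,0,0,0,1])

```text
time_s: 5.8
tcp_pos: [557.2, 166.7, 203.0]
eef_rot: [3.138, -0.001, 1.437]
ft_force: [-0.0, -0.8, -3.0]
grip_width: 0.323
grip_force: 39.5
```

Call:
arm_command(commands=[-1,-0.22,0,0,0,0,1,-1,-0.22,0,0,0,0,1,-1,-0.22,0,0,0,0,1,-1,-0.22,0,0,0,0,1,-1,-0.22,0,0,0,0,1,-1,-0.22,0,0,0,0,1,-1,-0.22,0,0,0,0,1,-1,-0.22,0,0,0,0,1,-1,-0.22,0,0,0,0,1,-0.7,-0.3,0,0,0,0,1])

```text
time_s: 6.8
tcp_pos: [485.2, -20.3, 200.8]
eef_rot: [3.14, 0.0, 1.436]
ft_force: [-0.0, -0.6, -2.7]
grip_width: 0.318
grip_force: 39.5
```

Call:
arm_command(commands=[0,0,0,0,0,0,1,0,0,0,0,0,0,1])

```text
time_s: 7.0
tcp_pos: [485.6, -19.1, 200.2]
eef_rot: [3.141, -0.0, 1.436]
ft_force: [-0.9, 0.8, -3.4]
grip_width: 0.32
grip_force: 39.5
```

```bash
python3 - <<'E'
from h import *
s=bot.state();print(s["time_s"],s["tcp_pos"],s["eef_rot"],s["ft_force"],s["grip_width"])
w=bot.capture("wrist");cv2.imwrite("pics/w2.png",w)
cv2.imwrite("pics/top2.png",bot.capture("top"))
c=cam("wrist",s)
for p in([565,-31,112],):print(proj(c,p))
E
```

```text
7.0 [485.58917704 -19.12004849 200.23634197] [ 3.14062418e+00 -4.12609984e-04  1.43596556e+00] [-0.86016941  0.78026024 -3.44888168] 0.3196713966748014
[363.20603824 199.72073803]
```

View pics/w2.png

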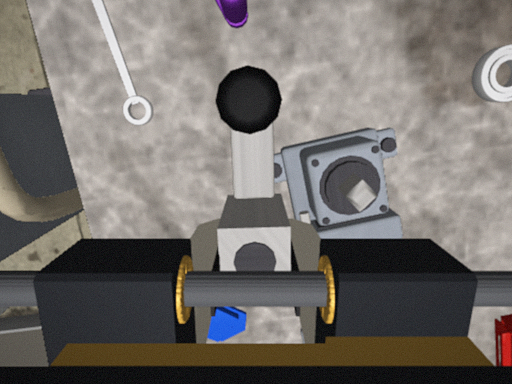

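The shaft's square top is visible at about (361,194), rotated about 40° in the picture. I'll enlarge it for its yaw.

```bash
python3 - <<'E'
from h import *
w=cv2.imread("pics/w2.png");g=cv2.cvtColor(w,cv2.COLOR_BGR2GRAY)
cr=w[165:225,325:405];cv2.imwrite("pics/c2.png",cv2.resize(cr,None,fx=9,fy=9,interpolation=cv2.INTER_CUBIC))
for t in(150,165,180,190,200):
    m=cv2.inRange(g[165:225,325:405],t,255);n,l,st,ce=cv2.connectedComponentsWithStats(m);k=1+np.argmax(st[1:,4])
    cn=max(cv2.findContours((l==k).astype(np.uint8),0,2)[0],key=cv2.contourArea);print(t,st[k,4],ce[k]+[325,165],cv2.minAreaRect(cn))
E
```

```text
150 1646 [381.74605103 197.34143378] ((39.49999237060547, 29.499996185302734), (78.99998474121094, 58.99999237060547), -0.0)
165 460 [396.95217391 179.20869565] ((68.5, 19.0), (38.0, 21.0), 90.0)
180 284 [362.25704225 195.57746479] ((36.35588455200195, 29.77353286743164), (23.622522354125977, 17.563499450683594), 57.52880859375)
190 61 [359.59016393 196.2295082 ] ((35.615379333496094, 30.923076629638672), (5.54700231552124, 14.422204971313477), 56.3099365234375)
200 2 [355.5 199. ] ((30.5, 34.0), (1.0, 0.0), 180.0)
```

View pics/c2.png

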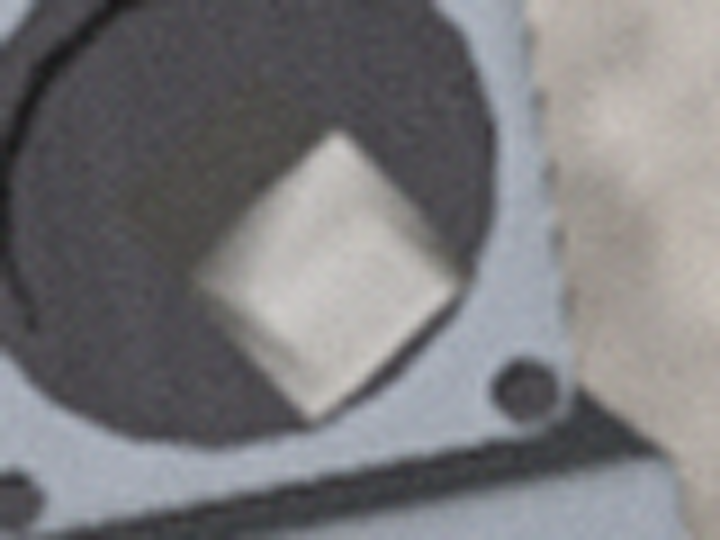

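The crop corners of the taper's base square, in 9x crop pixels, are (340,130), (462,285), (318,420) and (195,272). The dark olive face to the upper left is the shaft's side.

```bash
python3 - <<'E'
from h import *
s={"tcp_pos":np.array([485.589,-19.12,200.236]),"eef_rot":[3.14062,-.00041,1.43597]};c=cam("wrist",s)
q=np.array([(340,130),(462,285),(318,420),(195,272)])/9+[325,165]
P=np.array([ray(c,p-0.5,106)[:2] for p in q]);print(P,P.mean(0))
for i in range(4):
    d=P[(i+1)%4]-P[i];print(np.hypot(*d),np.degrees(np.arctan2(d[1],d[0]))%90)
print("diag",np.hypot(*(P[2]-P[0])),np.hypot(*(P[3]-P[1])))
f=np.array([(270,75),(120,210)])/9+[325,165]
F=np.array([ray(c,p,82)[:2] for p in f]);d=F[1]-F[0];print(F,np.hypot(*d),np.degrees(np.arctan2(d[1],d[0]))%90)
# top cam check
t=cam("top");im=cv2.imread("pics/top0.png");print(proj(t,[*P.mean(0),106]))
E
```

```text
[[566.99275407 -16.76060807]
 [576.43458509 -31.50739356]
 [563.77573905 -41.81208849]
 [554.27255709 -27.35235386]] [565.36890883 -29.358111  ]
17.51044988805903 32.629959206315114
16.322779199639047 39.146662559060786
17.303016866059142 33.31359356079973
16.55259768415672 39.783185405618376
diag 25.257194155384205 22.548167111878985
[[568.64331281 -17.71556701]
 [554.23032629 -28.52750394]] 18.01755146081186 36.8754869331089
[254.42025507 184.8895268 ]
```

Call:
arm_command(commands=[0,0,0,0,0,-0.92,1,0,0,0,0,0,-0.92,1,0,0,0,0,0,-0.92,1,0,0,0,0,0,-0.92,1,0,0,0,0,0,-0.92,1,0,0,0,0,0,-0.92,1,0,0,0,0,0,-0.91,1,-0.93,0.96,0,0,0,0,1,-0.94,0.97,0,0,0,0,1,-0.94,0.97,0,0,0,0,1])

```text
time_s: 8.1
tcp_pos: [566.8, -29.0, 199.6]
eef_rot: [3.141, -0.0, 2.21]
ft_force: [-0.1, 0.0, -3.0]
grip_width: 0.323
grip_force: 39.5
```

Call:
arm_command(commands=[0,0,1,0,0,0,1,0,0,1,0,0,0,1,0,0,0.2,0,0,0,1,0,0,0,0,0,0,1,0,0,0,0,0,0,1])

```text
time_s: 8.6
tcp_pos: [566.1, -29.5, 156.7]
eef_rot: [3.141, 0.001, 2.209]
ft_force: [0.6, 0.8, -2.8]
grip_width: 0.324
grip_force: 39.5
```

```bash
python3 - <<'E'
from h import *
s0={"tcp_pos":np.array([485.589,-19.12,200.236]),"eef_rot":[3.14062,-.00041,1.43597]};c=cam("wrist",s0)
g=cv2.cvtColor(cv2.imread("pics/w2.png"),cv2.COLOR_BGR2GRAY)
p=cv2.minEnclosingCircle(max(cv2.findContours(cv2.inRange(g[95-30:140,210:290],0,45),0,2)[0],key=cv2.contourArea))
print(p[0][0]+210,p[0][1]+65,p[1])
M=R.from_euler("xyz",s0["eef_rot"]).as_matrix()
h=ray(c,(p[0][0]+210,p[0][1]+65),200.2+41)-s0["tcp_pos"];print("handle in tool",M.T@h)
h=ray(c,(254.5,257),200.2+19)-s0["tcp_pos"];print("hub in tool",M.T@h)
s=bot.state();print(s["time_s"],s["tcp_pos"],s["eef_rot"],s["ft_force"],s["torque"])
im=bot.capture("scene");cv2.imwrite("pics/s3.png",cv2.resize(im[150:270,210:370],(800,600),interpolation=cv2.INTER_CUBIC))
E
```

```text
247.5 99.5 33.53366470336914
handle in tool [ 68.92320174  -2.93988838 -40.93862379]
hub in tool [  5.71243909  -0.81504493 -18.96246122]
8.6 [566.07389465 -29.50731968 156.69906629] [3.14064216e+00 7.98768996e-04 2.20886998e+00] [ 0.58397153  0.81425496 -2.83205031] [-0.11727914 -0.0647593   0.01803956]
```

View pics/s3.png

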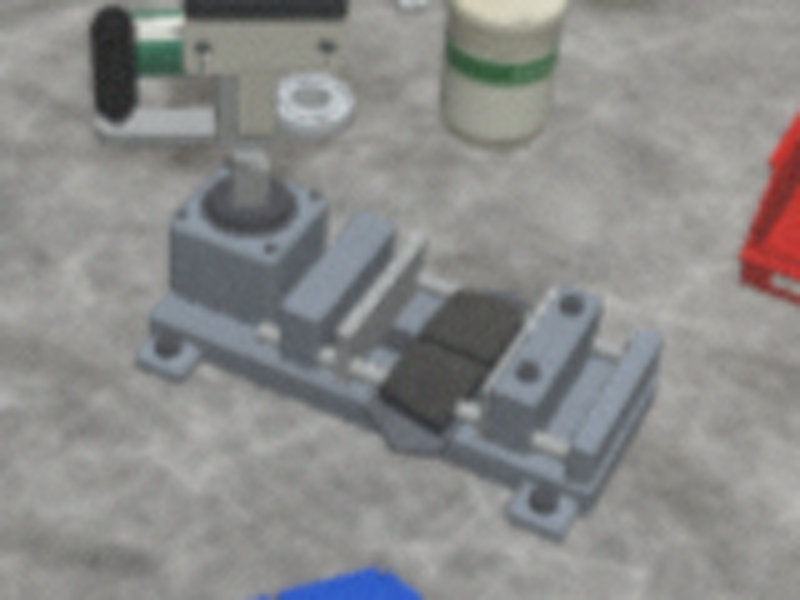

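Scene crop: the crank is held just above the shaft. The shaft top is at about crop (250,155), which is scene (260,181). The near fingertip is at crop (255,135) and the hub's bottom edge at crop (218–240,138). I'll check these against projections.

```bash
python3 - <<'E'
from h import *
c=cam("scene");s=bot.state();M=R.from_euler("xyz",s["eef_rot"]).as_matrix()
f=lambda p:(proj(c,p)-[210,150])*5
print("shaft top",f([565.9,-29.8,112]),"foot",f([565.9,-29.8,82]), "collar edges",f([565.9,-7.8,82]),f([565.9,-51.8,82]))
for o in(0,4):
  T=lambda v:f(s["tcp_pos"]+M@np.array(v,float))
  print(o,"hub bottom corners",[T([o+a*15,b*15,33.5]).round(0) for a,b in((-1,-1),(-1,1),(1,-1),(1,1))],"handle top",T([65+o,0,-40.5]).round(0),"handle bottom",T([65+o,0,17.5]).round(0))
print("tips",[T([a*7.5,b,22]).round(0) for a in(-1,1) for b in(-15,15,-30,30)])
E
python3 -c "
import cv2
a=cv2.imread('pics/s3.png')[0:240,60:380];cv2.imwrite('pics/s3b.png',cv2.resize(a,(800,600),interpolation=cv2.INTER_CUBIC))"
```

```text
shaft top [251.22933513 146.9337213 ] foot [250.19209185 192.86831037] collar edges [215.83986749 177.52536005] [285.23799512 208.52108288]
0 hub bottom corners [array([283., 146.]), array([280., 110.]), array([223., 146.]), array([222., 111.])] handle top [120.   6.] handle bottom [123. 103.]
4 hub bottom corners [array([275., 146.]), array([272., 111.]), array([215., 146.]), array([214., 111.])] handle top [111.   6.] handle bottom [115. 103.]
tips [array([268., 127.]), array([266.,  92.]), array([270., 146.]), array([265.,  75.]), array([238., 128.]), array([237.,  92.]), array([239., 146.]), array([236.,  76.])]
```

View pics/s3b.png

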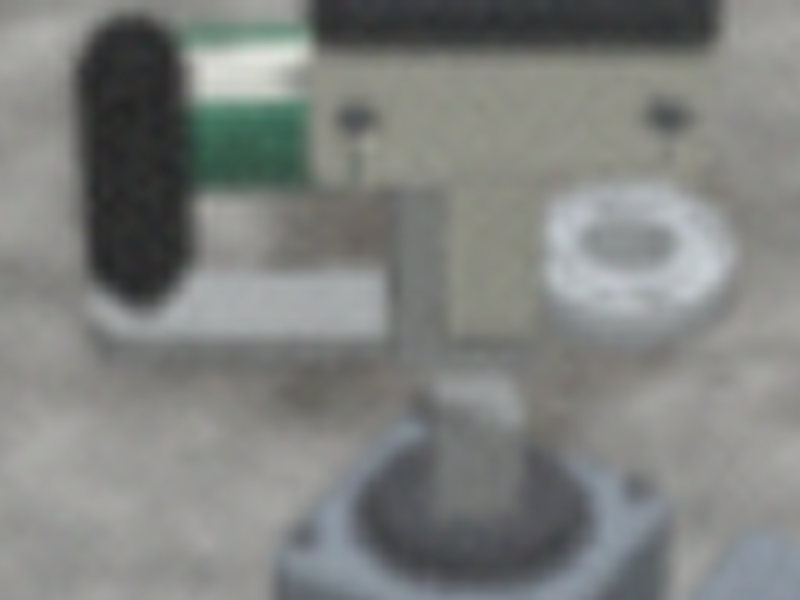

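Call:
arm_command(commands=[-0.13,0,0.2,0,0,0,1,0,0,0.2,0,0,0,1,0,0,0.15,0,0,0,1,0,0,0.15,0,0,0,1,0,0,0,0,0,0,1])

```text
time_s: 9.15
tcp_pos: [566.6, -31.9, 140.9]
eef_rot: [-3.141, -0.001, 2.208]
ft_force: [0.1, 0.7, -2.6]
grip_width: 0.321
grip_force: 39.5
```

Call:
arm_command(commands=[0,0,0.1,0,0,0,1,0,0,0.1,0,0,0,1,0,0,0,0,0,0,1])

```text
time_s: 9.45
tcp_pos: [566.9, -31.9, 137.3]
eef_rot: [-3.141, -0.0, 2.208]
ft_force: [-0.5, -0.1, -3.0]
grip_width: 0.321
grip_force: 39.5
```

Already past the taper with no contact force. Continuing down gently.

Call:
arm_command(commands=[0,0,0.12,0,0,0,1,0,0,0.12,0,0,0,1,0,0,0.12,0,0,0,1,0,0,0.12,0,0,0,1,0,0,0,0,0,0,1])

```text
time_s: 9.95
tcp_pos: [566.8, -31.8, 127.5]
eef_rot: [-3.141, -0.0, 2.208]
ft_force: [0.4, 0.1, -3.6]
grip_width: 0.319
grip_force: 39.5
```

Call:
arm_command(commands=[0,0,0.12,0,0,0,1,0,0,0.12,0,0,0,1,0,0,0.1,0,0,0,1,0,0,0.1,0,0,0,1,0,0,0,0,0,0,1])

```text
time_s: 10.45
tcp_pos: [566.8, -31.9, 118.8]
eef_rot: [-3.141, -0.0, 2.208]
ft_force: [-0.2, -1.2, -3.0]
grip_width: 0.323
grip_force: 39.5
```

Call:
arm_command(commands=[0,0,0.05,0,0,0,1,0,0,0.05,0,0,0,1,0,0,0,0,0,0,1])

```text
time_s: 10.75
tcp_pos: [567.0, -31.9, 117.1]
eef_rot: [-3.141, -0.0, 2.208]
ft_force: [-1.1, -0.1, -2.4]
grip_width: 0.323
grip_force: 39.5
```

Call:
arm_command(commands=[0,0,0.05,0,0,0,1,0,0,0,0,0,0,1])

```text
time_s: 10.95
tcp_pos: [567.0, -31.9, 116.1]
eef_rot: [-3.142, -0.0, 2.208]
ft_force: [-0.3, 0.3, -3.9]
grip_width: 0.321
grip_force: 39.5
```

Call:
arm_command(commands=[0,0,0.05,0,0,0,1,0,0,0,0,0,0,1])

```text
time_s: 11.15
tcp_pos: [567.2, -32.0, 115.8]
eef_rot: [3.141, 0.0, 2.208]
ft_force: [-2.0, 0.8, 2.4]
grip_width: 0.324
grip_force: 39.5
```

Call:
arm_command(commands=[0,0,0.04,0,0,0,1,0,0,0,0,0,0,1])

```text
time_s: 11.35
tcp_pos: [567.3, -32.0, 115.7]
eef_rot: [3.141, 0.001, 2.209]
ft_force: [-6.3, 0.5, 8.9]
grip_width: 0.322
grip_force: 39.5
```

Home: z stopped at 115.8 against a predicted 115.5, with a light contact of about 10 N. Release, go up, over to the handle and down.

Call:
arm_command(commands=[0,0,0,0,0,0,0.46,0,0,0,0,0,0,0.46,0,0,0,0,0,0,0.46,0,0,-0.5,0,0,0,0.46,0,0,-1,0,0,0,0.46,0,0,-1,0,0,0,0.46,0,0,-1,0,0,0,0.46,0,0,0,0,0,0,0.46])

```text
time_s: 12.15
tcp_pos: [569.3, -32.2, 188.6]
eef_rot: [3.137, 0.005, 2.208]
ft_force: [0.3, 0.2, 0.6]
grip_width: 0.536
grip_force: 0.0
```

Call:
arm_command(commands=[0.85,0,0,0,0,0,0.46,0.85,0,0,0,0,0,0.46,0.85,0,0,0,0,0,0.46,0.85,0,0,0,0,0,0.46,0,0,0,0,0,0,0.46])

```text
time_s: 12.65
tcp_pos: [524.9, 25.0, 183.9]
eef_rot: [-3.141, -0.001, 2.211]
ft_force: [0.9, 0.4, 1.0]
grip_width: 0.54
grip_force: 0.0
```

```bash
python3 - <<'E'
from h import *
s=bot.state();print(s["time_s"],s["tcp_pos"],s["eef_rot"],s["ft_force"])
a=cv2.resize(bot.capture("scene")[140:230,210:330],(400,300),interpolation=cv2.INTER_CUBIC)
b=cv2.resize(bot.capture("wrist"),(400,300));cv2.imwrite("pics/ab.png",np.hstack([a,b]))
E
```

```text
12.65 [524.8559596   25.02334445 183.86444505] [-3.14092037e+00 -1.23067836e-03  2.21068146e+00] [0.90385992 0.41424997 1.04296146]
```

View pics/ab.png

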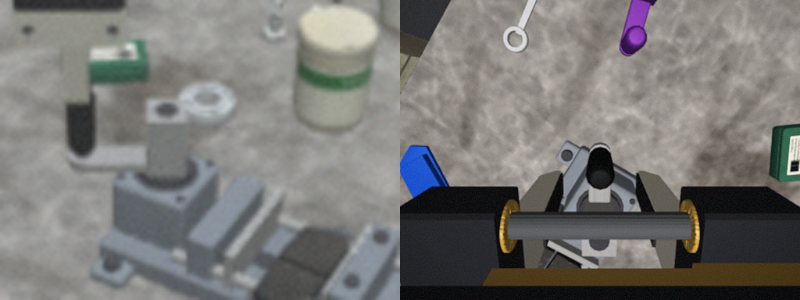

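The crank sits on the shaft down to the collar (left half), and the handle is between the open fingers (right half, (600,165)). Lower onto the handle and close.

Call:
arm_command(commands=[0,0,0.7,0,0,0,0.46,0,0,0.8,0,0,0,0.46,0,0,0.7,0,0,0,0.46,0,0,0,0,0,0,0.46,0,0,0,0,0,0,1,0,0,0,0,0,0,1,0,0,0,0,0,0,1,0,0,0,0,0,0,1])

```text
time_s: 13.55
tcp_pos: [527.1, 22.7, 141.2]
eef_rot: [3.141, 0.001, 2.208]
ft_force: [-0.5, 0.3, 0.6]
grip_width: 0.246
grip_force: 0.1
```

```bash
python3 - <<'E'
from h import *
s=bot.state();print(s["time_s"],s["tcp_pos"],s["eef_rot"],s["ft_force"],s["torque"],s["grip_width"])
E
```

```text
13.55 [527.10016602  22.67724326 141.15895649] [3.14063572e+00 8.49632187e-04 2.20839369e+00] [-0.53311852  0.30373393  0.56589228] [-0.05492943  0.03079601  0.00448634] 0.24647370948527278
```

Call:
arm_command(commands=[0,0,0,0,0,0,1,0,0,0,0,0,0,1], squeeze=40)

```text
time_s: 13.75
tcp_pos: [526.9, 22.8, 140.9]
eef_rot: [3.141, 0.001, 2.209]
ft_force: [0.3, -0.6, 1.6]
grip_width: 0.226
grip_force: 40.0
```

Call:
arm_command(commands=[-0.04,0.508,0,0,0,0,1,-0.119,0.496,0,0,0,0,1,-0.195,0.471,0,0,0,0,1,-0.267,0.435,0,0,0,0,1,-0.331,0.388,0,0,0,0,1])

```text
time_s: 14.25
tcp_pos: [574.5, 35.2, 140.6]
eef_rot: [-3.139, -0.002, 2.209]
ft_force: [-8.7, -1.3, 7.6]
grip_width: 0.222
grip_force: 40.0
```

Call:
arm_command(commands=[-0.388,0.331,0,0,0,0,1,-0.435,0.267,0,0,0,0,1,-0.471,0.195,0,0,0,0,1,-0.496,0.119,0,0,0,0,1,-0.508,0.04,0,0,0,0,1])

```text
time_s: 14.75
tcp_pos: [617.5, 10.8, 140.7]
eef_rot: [-3.141, -0.003, 2.209]
ft_force: [-7.0, 4.8, 7.9]
grip_width: 0.226
grip_force: 40.0
```

Call:
arm_command(commands=[-0.508,-0.04,0,0,0,0,1,-0.496,-0.119,0,0,0,0,1,-0.471,-0.195,0,0,0,0,1,-0.435,-0.267,0,0,0,0,1,-0.388,-0.331,0,0,0,0,1,-0.331,-0.388,0,0,0,0,1,-0.267,-0.435,0,0,0,0,1,-0.195,-0.471,0,0,0,0,1,-0.119,-0.496,0,0,0,0,1,-0.04,-0.508,0,0,0,0,1])

```text
time_s: 15.75
tcp_pos: [606.7, -80.7, 141.6]
eef_rot: [3.136, 0.002, 2.209]
ft_force: [7.1, 4.6, 0.4]
grip_width: 0.223
grip_force: 40.0
```

Call:
arm_command(commands=[0.04,-0.508,0,0,0,0,1,0.119,-0.496,0,0,0,0,1,0.195,-0.471,0,0,0,0,1,0.267,-0.435,0,0,0,0,1,0.331,-0.388,0,0,0,0,1,0.388,-0.331,0,0,0,0,1,0.435,-0.267,0,0,0,0,1,0.471,-0.195,0,0,0,0,1,0.496,-0.119,0,0,0,0,1,0.508,-0.04,0,0,0,0,1])

```text
time_s: 16.75
tcp_pos: [514.9, -69.7, 141.6]
eef_rot: [3.14, 0.005, 2.208]
ft_force: [4.9, -6.9, 1.1]
grip_width: 0.227
grip_force: 40.0
```

Call:
arm_command(commands=[0.508,0.04,0,0,0,0,1,0.496,0.119,0,0,0,0,1,0.471,0.195,0,0,0,0,1,0.435,0.267,0,0,0,0,1,0.388,0.331,0,0,0,0,1,0.331,0.388,0,0,0,0,1,0.267,0.435,0,0,0,0,1,0.195,0.471,0,0,0,0,1,0.119,0.496,0,0,0,0,1,0.04,0.508,0,0,0,0,1])

```text
time_s: 17.75
tcp_pos: [526.5, 22.3, 140.7]
eef_rot: [-3.139, 0.001, 2.208]
ft_force: [-5.5, -5.8, 6.5]
grip_width: 0.227
grip_force: 40.0
```

Call:
arm_command(commands=[-0.04,0.508,0,0,0,0,1,-0.119,0.496,0,0,0,0,1,-0.195,0.471,0,0,0,0,1,-0.267,0.435,0,0,0,0,1,-0.331,0.388,0,0,0,0,1,-0.388,0.331,0,0,0,0,1,-0.435,0.267,0,0,0,0,1,-0.471,0.195,0,0,0,0,1,-0.496,0.119,0,0,0,0,1,-0.508,0.04,0,0,0,0,1])

```text
time_s: 18.75
tcp_pos: [617.5, 10.8, 140.8]
eef_rot: [-3.141, -0.003, 2.209]
ft_force: [-6.8, 4.8, 8.8]
grip_width: 0.227
grip_force: 40.0
```

Call:
arm_command(commands=[-0.508,-0.04,0,0,0,0,1,-0.496,-0.119,0,0,0,0,1,-0.471,-0.195,0,0,0,0,1,-0.435,-0.267,0,0,0,0,1,-0.388,-0.331,0,0,0,0,1])

```text
time_s: 19.25
tcp_pos: [631.1, -36.8, 141.2]
eef_rot: [3.138, -0.001, 2.21]
ft_force: [0.9, 9.0, 4.7]
grip_width: 0.227
grip_force: 40.0
```

Call:
arm_command(commands=[-0.331,-0.388,0,0,0,0,1,-0.267,-0.435,0,0,0,0,1,-0.195,-0.471,0,0,0,0,1,-0.119,-0.496,0,0,0,0,1,-0.04,-0.508,0,0,0,0,1])

```text
time_s: 19.75
tcp_pos: [606.7, -80.7, 141.6]
eef_rot: [3.136, 0.002, 2.209]
ft_force: [8.6, 5.4, 1.5]
grip_width: 0.224
grip_force: 40.0
```

Call:
arm_command(commands=[0.04,-0.508,0,0,0,0,1,0.119,-0.496,0,0,0,0,1,0.195,-0.471,0,0,0,0,1,0.267,-0.435,0,0,0,0,1,0.331,-0.388,0,0,0,0,1])

```text
time_s: 20.25
tcp_pos: [558.5, -94.2, 141.8]
eef_rot: [3.137, 0.005, 2.208]
ft_force: [9.1, -1.4, -0.6]
grip_width: 0.22
grip_force: 40.0
```

Call:
arm_command(commands=[0.388,-0.331,0,0,0,0,1,0.435,-0.267,0,0,0,0,1,0.471,-0.195,0,0,0,0,1,0.496,-0.119,0,0,0,0,1,0.508,-0.04,0,0,0,0,1])

```text
time_s: 20.75
tcp_pos: [514.9, -69.7, 141.6]
eef_rot: [3.14, 0.005, 2.208]
ft_force: [5.1, -6.8, 0.8]
grip_width: 0.227
grip_force: 40.0
```

```bash
python3 - <<'E'
from h import *
cv2.imwrite("pics/sc4.png",bot.capture("scene"))
a=[cv2.resize(cv2.imread(f"pics/{n}.png")[185:255,260:345],(400,330),interpolation=cv2.INTER_CUBIC) for n in("scene0","sc4")]
cv2.imwrite("pics/jaw.png",np.hstack(a));s=bot.state();print(s["ft_force"],s["tcp_pos"])
E
```

```text
[ 2.7270211  -7.61954042  3.38815602] [514.01856136 -68.55644435 141.39596302]
```

View pics/jaw.png

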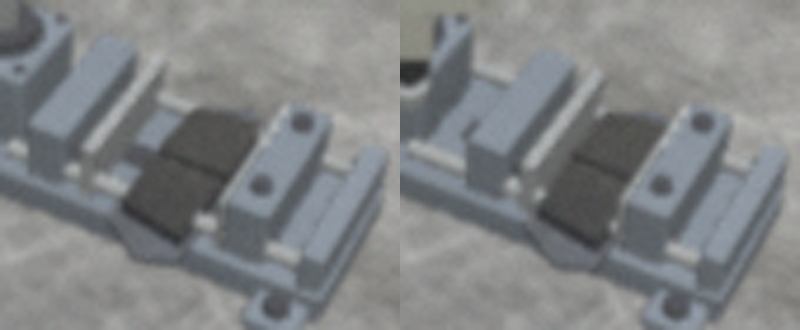

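At 1.75 turns the jaw plate has reached the pad, and a small gap to the stop jaw remains near (615,225). The force is still at the free level, 8.5 N. Continuing in eighths of a turn.

Call:
arm_command(commands=[0.508,0.04,0,0,0,0,1,0.496,0.119,0,0,0,0,1,0.471,0.195,0,0,0,0,1,0.435,0.267,0,0,0,0,1,0.388,0.331,0,0,0,0,1])

```text
time_s: 21.3
tcp_pos: [501.5, -21.3, 141.1]
eef_rot: [-3.14, 0.003, 2.208]
ft_force: [-2.8, -10.0, 3.9]
grip_width: 0.224
grip_force: 40.0
```

Call:
arm_command(commands=[0.331,0.388,0,0,0,0,1,0.267,0.435,0,0,0,0,1,0.195,0.471,0,0,0,0,1,0.119,0.496,0,0,0,0,1,0.04,0.508,0,0,0,0,1])

```text
time_s: 21.8
tcp_pos: [526.1, 22.0, 140.6]
eef_rot: [-3.138, 0.0, 2.208]
ft_force: [-9.1, -7.2, 8.3]
grip_width: 0.225
grip_force: 40.0
```

Force is rising: 11.6 N tangential at 720° against 7.9 N at the same phase free, roughly 100 N. Slow steps now.

Call:
arm_command(commands=[-0.01,0.255,0,0,0,0,1,-0.03,0.253,0,0,0,0,1])

```text
time_s: 22.0
tcp_pos: [534.6, 27.6, 140.6]
eef_rot: [-3.138, -0.0, 2.209]
ft_force: [-9.8, -5.8, 8.3]
grip_width: 0.225
grip_force: 40.0
```

Call:
arm_command(commands=[-0.05,0.25,0,0,0,0,1,-0.069,0.246,0,0,0,0,1])

```text
time_s: 22.2
tcp_pos: [543.7, 31.7, 140.6]
eef_rot: [-3.138, -0.001, 2.208]
ft_force: [-11.4, -3.9, 9.8]
grip_width: 0.226
grip_force: 40.0
```

Call:
arm_command(commands=[0,0,0,0,0,0,1])

```text
time_s: 22.3
tcp_pos: [544.1, 31.8, 140.6]
eef_rot: [-3.138, -0.001, 2.209]
ft_force: [-8.7, -3.0, 9.2]
grip_width: 0.223
grip_force: 40.0
```

Call:
arm_command(commands=[0,0,0,0,0,0,1])

```text
time_s: 22.4
tcp_pos: [544.0, 31.8, 140.6]
eef_rot: [-3.139, -0.001, 2.208]
ft_force: [-8.9, -2.7, 8.8]
grip_width: 0.226
grip_force: 40.0
```

```bash
cat > f.py <<'E'
from h import *
s=bot.state();p=s["tcp_pos"][:2]-[566.2,-29.5];th=np.arctan2(p[1],p[0]);t=np.array([np.sin(th),-np.cos(th)])
print(s["time_s"],"phi",(126.5-np.degrees(th))%360,"r",np.hypot(*p),"push",-s["ft_force"][:2]@t,"rad",s["ft_force"][:2]@p/np.hypot(*p))
E
python3 f.py
```

```text
22.4 phi 16.616302165161272 r 65.16317566837941 push 9.324350762780917 rad 0.453185881138012
```

Call:
arm_command(commands=[-0.088,0.239,0,0,0,0,1,-0.107,0.232,0,0,0,0,1,-0.125,0.223,0,0,0,0,1])

```text
time_s: 22.7
tcp_pos: [558.4, 35.2, 140.5]
eef_rot: [-3.138, -0.002, 2.209]
ft_force: [-12.6, -1.5, 10.8]
grip_width: 0.227
grip_force: 40.0
```

Call:
arm_command(commands=[-0.142,0.212,0,0,0,0,1])

```text
time_s: 22.8
tcp_pos: [563.5, 35.6, 140.6]
eef_rot: [-3.138, -0.002, 2.209]
ft_force: [-11.9, -1.8, 11.0]
grip_width: 0.225
grip_force: 40.0
```

Call:
arm_command(commands=[-0.158,0.2,0,0,0,0,1])

```text
time_s: 22.9
tcp_pos: [568.5, 35.6, 140.5]
eef_rot: [-3.138, -0.002, 2.209]
ft_force: [-12.5, -0.7, 11.0]
grip_width: 0.226
grip_force: 40.0
```

Call:
arm_command(commands=[-0.173,0.187,0,0,0,0,1])

```text
time_s: 23.0
tcp_pos: [573.5, 35.2, 140.5]
eef_rot: [-3.138, -0.003, 2.209]
ft_force: [-12.6, -0.1, 11.4]
grip_width: 0.228
grip_force: 40.0
```

Call:
arm_command(commands=[-0.187,0.173,0,0,0,0,1])

```text
time_s: 23.1
tcp_pos: [578.5, 34.5, 140.5]
eef_rot: [-3.138, -0.003, 2.209]
ft_force: [-13.6, 1.2, 11.5]
grip_width: 0.228
grip_force: 40.0
```

```bash
python3 f.py
```

```text
23.1 phi 47.41184434864107 r 65.13248639768571 push 13.617056530136889 rad -1.3970224972428407
```

Call:
arm_command(commands=[-0.2,0.158,0,0,0,0,1])

```text
time_s: 23.2
tcp_pos: [583.4, 33.3, 140.5]
eef_rot: [-3.138, -0.003, 2.209]
ft_force: [-12.5, 2.6, 11.9]
grip_width: 0.227
grip_force: 40.0
```

Call:
arm_command(commands=[-0.212,0.142,0,0,0,0,1])

```text
time_s: 23.3
tcp_pos: [588.2, 31.8, 140.6]
eef_rot: [-3.138, -0.003, 2.209]
ft_force: [-13.7, 3.6, 11.5]
grip_width: 0.229
grip_force: 40.0
```

Call:
arm_command(commands=[-0.223,0.125,0,0,0,0,1])

```text
time_s: 23.4
tcp_pos: [592.8, 29.9, 140.5]
eef_rot: [-3.138, -0.004, 2.209]
ft_force: [-13.4, 4.4, 12.4]
grip_width: 0.227
grip_force: 40.0
```

Call:
arm_command(commands=[0,0,0,0,0,0,1])

```text
time_s: 23.5
tcp_pos: [593.3, 29.7, 140.5]
eef_rot: [-3.139, -0.003, 2.209]
ft_force: [-10.1, 2.7, 10.4]
grip_width: 0.228
grip_force: 40.0
```

Call:
arm_command(commands=[0,0,0,0,0,0,1])

```text
time_s: 23.6
tcp_pos: [593.2, 29.8, 140.6]
eef_rot: [-3.139, -0.003, 2.209]
ft_force: [-10.9, 2.3, 10.5]
grip_width: 0.229
grip_force: 40.0
```

```bash
python3 f.py
```

```text
23.6 phi 60.987103102197736 r 65.11801570491711 push 10.874491537448115 rad -2.419353587073965
```

Call:
arm_command(commands=[-0.058,0.028,0,0,0,0,1,-0.058,0.028,0,0,0,0,1,-0.058,0.026,0,0,0,0,1])

```text
time_s: 23.9
tcp_pos: [596.1, 28.3, 140.5]
eef_rot: [-3.139, -0.004, 2.209]
ft_force: [-12.3, 5.2, 12.0]
grip_width: 0.224
grip_force: 40.0
```

Call:
arm_command(commands=[-0.058,0.025,0,0,0,0,1])

```text
time_s: 24.0
tcp_pos: [597.2, 27.8, 140.5]
eef_rot: [-3.139, -0.004, 2.209]
ft_force: [-11.7, 4.0, 12.2]
grip_width: 0.226
grip_force: 40.0
```

Call:
arm_command(commands=[-0.03,0.013,0,0,0,0,1])

```text
time_s: 24.1
tcp_pos: [597.8, 27.4, 140.6]
eef_rot: [-3.139, -0.004, 2.209]
ft_force: [-11.7, 4.6, 12.3]
grip_width: 0.222
grip_force: 40.0
```

Call:
arm_command(commands=[0,0,0,0,0,0,1])

```text
time_s: 24.2
tcp_pos: [597.8, 27.4, 140.5]
eef_rot: [-3.139, -0.004, 2.209]
ft_force: [-12.3, 3.9, 11.9]
grip_width: 0.228
grip_force: 40.0
```

Call:
arm_command(commands=[0,0,0,0,0,0,1])

```text
time_s: 24.3
tcp_pos: [597.8, 27.4, 140.6]
eef_rot: [-3.139, -0.004, 2.209]
ft_force: [-11.4, 4.4, 11.2]
grip_width: 0.226
grip_force: 40.0
```

```bash
python3 f.py
```

```text
24.3 phi 65.57256281100119 r 65.13434232541147 push 12.103229606143493 rad -1.6474212290012065
```

The slow-stop push is 12.1–12.4 N, and the angle count gives about 160 N (contact near 647°, now 785.6°). The two agree, so release and retreat straight up.

Call:
arm_command(commands=[0,0,0,0,0,0,0.57,0,0,0,0,0,0,0.57,0,0,0,0,0,0,0.57,0,0,-0.4,0,0,0,0.57,0,0,-1,0,0,0,0.57,0,0,-1,0,0,0,0.57,0,0,-1,0,0,0,0.57,0,0,-1,0,0,0,0.57,0,0,-1,0,0,0,0.57,0,0,0,0,0,0,0.57])

```text
time_s: 25.3
tcp_pos: [601.2, 25.8, 252.8]
eef_rot: [3.136, 0.004, 2.208]
ft_force: [0.5, 0.5, 1.1]
grip_width: 0.429
grip_force: 0.0
```

```bash
python3 - <<'E'
from h import *
s=bot.state();print(s["time_s"],s["tcp_pos"],s["ft_force"],s["grip_width"])
im=bot.capture("scene");cv2.imwrite("pics/end.png",cv2.resize(im[120:260,200:387],(800,600),interpolation=cv2.INTER_CUBIC))
E
```

```text
25.3 [601.2325786   25.79972658 252.77156551] [0.49831603 0.48868386 1.09005345] 0.429152460368973
```

View pics/end.png

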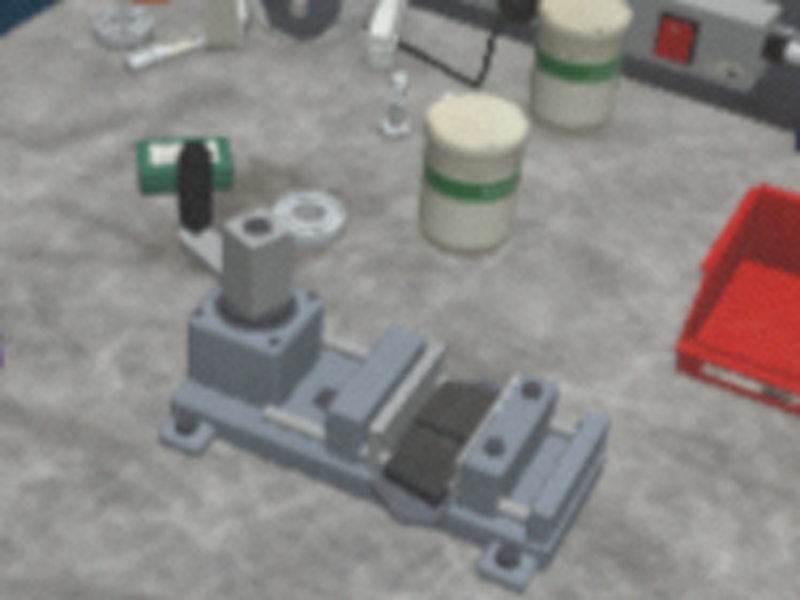

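The crank is on the shaft and home at the collar (258,318). The pad is held between both jaws (445,440), and the gripper is clear.

```bash
python3 -c "
from rig import bot
print(bot.hand_in())"
```

```text
the job is handed in; nothing more can be done
None
```

The job is handed in: the crank is fully home on the shaft, seated with about 12 N, and the jaws hold the brake pad with an estimated 160 N (not measured directly). The gripper has let go and is clear, and no other tool was handled.

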